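# Hold down the bar-shaped light switch

### The arm

A 6-joint arm with a two-finger parallel gripper is mounted at the origin on a cart in front of the work surface, level with it; the furniture and walls round the work are solid. World frame = base frame: x ahead of the robot, y to its left, z up, the work surface at z = 0. Lengths are in m, angles in rad, forces in N, time in s.
With the tool pointing down it reaches from about 0.325 to 0.85 m from the base axis. Payload 15.5 kg.
Tool frame: the origin (TCP) lies at the very end of the fingers, on their centre line; the grasp point (between the pads) lies 19 mm behind it (grip_point_offset is the distance from the TCP to the grasp point, in m); z points along the fingers, y is the direction in which the jaws open and shut (so a half turn about z gives the same grasp; the last joint's range is limited). The gripper opens to 91 mm and grips with 3 to 60 N. Pads are 32 mm wide; open, the fingers measure 118 mm over their backs; the gripper's body (76 mm by 178 mm) begins 60 mm behind the grasp point.
Start: joints at [1.121, 0.494, 1.345, -0, 1.302, -0.096], TCP at [0.217, 0.586, 0.193] pointing down, gripper open.
Joint ranges: [-2.91, 2.91], [-0.82, 2.16], [0.22, 2.67], [-1.22, 4.37], [0.12, 2.79], [-3.08, 3.08]. Speed limits (rad/s): [1.89, 1.89, 2.57, 3.01, 3.01, 3.01].

### API

Orientations are given as a rotation vector (axis times angle).
In Python, from cell import state, grab_frame, sign_off, grip_point_offset gives the robot as it stands. The module is installed in compiled form; this text tells all that it offers.
- The arm moves only by the tool jog_arm, never from a script. Its argument "deltas" is text: rows parted by semicolons, each of 4 numbers parted by spaces: the shift along the tool's x, y, z in cm, then the turn about the tool's z in rad. A call has 1 to 20 rows; each row is the pose to reach, as a shift and turn from the pose commanded when the call began, along the tool's axes at that moment; what a row does not reach only later rows make up. A row lasts 1/8 s, in which the tool goes at most 62.5 mm and 10.7 degrees, less where a joint would pass 70% of its speed; a pose out of reach is approached as far as the arm can. A call with a gripper value outside its range is refused whole. "grip" is the finger opening in cm, from 0 to 9.12, set as the call begins (left out, the last holds). The fingers move at their own pace and stop on an object; "newtons" is the grip in N (left out, the last holds). Time passes only in rows, so rows that repeat a pose let the fingers close. It gives the time, the measured TCP pose, the force and the opening at its end, in the units of the state.
- state(): the state, without advancing time (a new reading comes with each control period).
- grab_frame(name): name is "scene" or "top" or "wrist"; returns a dict with "pixels" (420x560x3 uint8, blue, green, red), "range_z" (420x560 float32, m along the optical axis (not along the pixel's ray), 0 where there is no reading), "intrinsics" (3x3 intrinsics, pixels), "R" (3x3) and "t" (3): a world point X has camera coordinates R X + t; the wrist camera has in their place "hand_eye" (4x4, takes a point from camera to tool coordinates, whose origin is the TCP and whose axes are the flange's). Camera axes: x right, y down, z forward; pixel columns grow to the right and rows downward; lengths in m; the calibration is good to about 2 mm. A picture is of the moment at which its call begins: read the wrist's pose just before it.
- sign_off(): hands the job in, once; it reports no verdict.
The state is a dict: "clock": time; "joints": joint angles; "dq": joint speeds; "tau": joint torques, N m; "tool_pos": TCP position; "tcp_rot": TCP orientation; "contact_force": force on the tool from outside, world axes, zero at the start; "wrist_torque": the same for the moment, N m; "finger_gap": opening from 0.0 (shut) to 1.0 (fully open).
Only numpy, scipy, OpenCV 4.12 (cv2) and the standard library are available. Lean on these libraries where they do the work, as an engineer would, in place of code of your own. Each camera call takes 0.05 s, during which the arm holds its last target.

### The job

Switch the reading light off: with the fingertips, gently press the key of the switch with the long, narrow bar-shaped key fully down, keep it down for two seconds, then let it spring up and draw the hand up well clear of the switch. Do not press the other two switches (round and square keys), and do not lift or shift any switch or anything else on the desk.

Things in the scene. Friction and masses are not known exactly. Their poses are not given: they have to be found in the camera images.
- bar_switch: Wireless light switch: a loose wooden puck 84 x 84 x 22 mm (0.25 to 0.5 kg) lying flat on the desk, with a white sprung key in the middle of its top, a bar 60 mm long and 18 mm wide. Origin at the centre of the puck's underside, z up. The bar runs along the puck's y axis.
- round_switch: Wireless light switch: a loose wooden puck 84 x 84 x 22 mm (0.25 to 0.5 kg) lying flat on the desk, with a white sprung key in the middle of its top, round, 40 mm across. Origin at the centre of the puck's underside, z up.
- square_switch: Wireless light switch: a loose wooden puck 84 x 84 x 22 mm (0.25 to 0.5 kg) lying flat on the desk, with a white sprung key in the middle of its top, square, 36 x 36 mm. Origin at the centre of the puck's underside, z up.
- bar_switch_top (a point): Centre of the top face of the bar key, the place to press: 34 mm above the desk when up, 26 mm when fully down (the puck's own top is at 22 mm). It moves with the key.
- bar_switch_key (a joint): Travel of the key of the bar switch: 0 = up (sprung), grows as it is pressed, 0.008 m = fully down. It takes about 1 N to start it and about 4 N to press it fully down; it springs back when let go.
- round_switch_key (a joint): Travel of the key of the round switch: 0 = up (sprung), grows as it is pressed, 0.008 m = fully down. It takes about 1 N to start it and about 4 N to press it fully down; it springs back when let go.
- square_switch_key (a joint): Travel of the key of the square switch: 0 = up (sprung), grows as it is pressed, 0.008 m = fully down. It takes about 1 N to start it and about 4 N to press it fully down; it springs back when let go.
- eraser: Eraser 21 x 46 x 12 mm, loose, on the desk just behind one of the switches. Origin: centre of its underside.
- clip: Binder clip 25 x 32 x 41 mm, loose, standing on the desk just behind one of the switches. Origin: centre of its underside.
- sharpener: Pencil sharpener 15 x 25 x 12 mm, loose, on the desk just behind one of the switches. Origin: centre of its underside.
- index_cards: Banded stack of index cards 78 x 127 x 22 mm, loose, to the left of the switches. Origin: centre of its underside.
- marker: Marker pen 17 x 135 x 16 mm lying on the desk to the right of the switches, loose. Origin: centre of its underside; it lies along its y axis.
Not all that is in view belongs to the job. Leave any blue or turquoise look-alike of the bar_switch alone.

How it is judged:
By the outcome, as a careful person would: the job done as asked, in the order asked, and still so for the second after the job is handed in, with the robot touching nothing.
It also fails if it takes over 35 s, if anything falls off the work surface, if the arm or the gripper's body presses on something with over 40 N, if the wrist force passes 120 N, or if a joint passes its speed limit or range.

## Working session

There is one attempt and no reset: what is moved stays moved. The work goes in short steps, Python scripts to look and compute and a tool call to move; the robot and the scene stay as the last step left them, time stands still between calls to the robot, and variables do not carry over. Pictures are saved under pics/ and viewed, and the job is handed in when it is done.

Besides the shell and the picture viewer there is one more tool, called after "Request:" as name(argument=value, ...) on one line, values as JSON. jog_arm: Moves the arm, as the interface text tells. Its arguments: {"type":"object","properties":{"deltas":{"type":"string"},"grip":{"type":"number"},"newtons":{"type":"number"}},"required":["deltas"]}

```bash
mkdir -p pics; python3 - <<'E'
from cell import state, grab_frame, grip_point_offset
import cv2,numpy as np,pickle
s=state();print(s,grip_point_offset)
for n in("scene","top"):
    f=grab_frame(n);cv2.imwrite(f"pics/{n}0.png",f["pixels"]);pickle.dump(f,open(f"{n}0.pkl","wb"))
    print(n,f["intrinsics"],f["R"],f["t"])
E
```

```text
{'clock': 0.0, 'joints': array([ 1.12051604e+00,  4.94185158e-01,  1.34610379e+00, -2.37760160e-05,
        1.30248941e+00, -9.54783881e-02]), 'dq': array([-6.46030336e-05,  9.02818956e-04,  1.41186725e-03, -2.35604925e-03,
       -6.09398876e-04,  6.90513020e-04]), 'tau': array([-1.55320420e-03, -8.78823853e+01, -3.81847072e+01,  7.05980742e-02,
        5.34782815e-02, -8.22764559e-05]), 'tool_pos': array([0.21695112, 0.58572497, 0.19284631]), 'tcp_rot': array([-5.54340511e-01, -3.09199591e+00,  1.80312335e-03]), 'contact_force': array([-0.2906721 ,  0.0146362 ,  0.09756581]), 'wrist_torque': array([ 0.04925447,  0.00941884, -0.01962786]), 'finger_gap': 1.0039247771716828} 0.0188
scene [[493.6612438    0.         277.56464188]
 [  0.         493.6612438  205.27376283]
 [  0.           0.           1.        ]] [[ 0.85375656 -0.52049339  0.01365195]
 [-0.22348547 -0.39000915 -0.89327885]
 [ 0.47027012  0.75959166 -0.44929558]] [-0.37353046  0.19928188  1.07494193]
top [[425.40533011   0.         284.79079037]
 [  0.         425.40533011 214.82812573]
 [  0.           0.           1.        ]] [[-0.00172386 -0.99993189 -0.01154352]
 [-0.98970358  0.00335814 -0.14309282]
 [ 0.14312184  0.01117799 -0.98964195]] [0.10714835 0.48515124 1.42410294]
```

```bash
ls pics
```

```text
scene0.png
top0.png
```

View pics/top0.png

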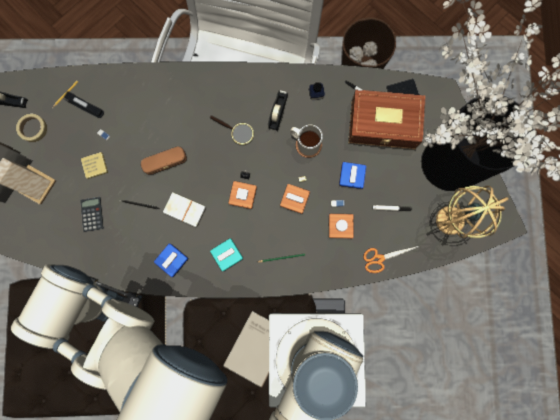

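View pics/scene0.png

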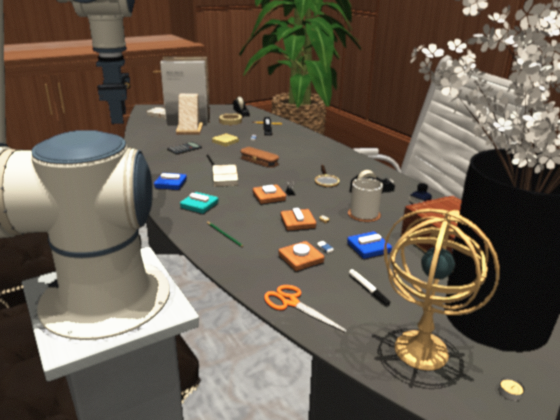

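The top view shows three wooden pucks: (242,194), (295,198) and (341,226). The middle one seems to carry the bar. The blue and turquoise pucks are decoys. I'll zoom in and measure.

```bash
cat > h.py <<'E'
import numpy as np,cv2,pickle
def ray(f,uv,z):
    uv=np.atleast_2d(uv).astype(float)
    d=np.c_[uv,np.ones(len(uv))]@np.linalg.inv(f["intrinsics"]).T@f["R"]
    c=-f["R"].T@f["t"]
    return c+d*((z-c[2])/d[:,2])[:,None]
def proj(f,X):
    p=np.atleast_2d(X)@f["R"].T+f["t"];p=p@f["intrinsics"].T
    return p[:,:2]/p[:,2:]
E
python3 - <<'E'
from h import *
for n,zr in(("top",.034),("scene",.034)):
    f=pickle.load(open(n+"0.pkl","rb"));im=f["pixels"]
    hsv=cv2.cvtColor(im,cv2.COLOR_BGR2HSV)
    o=cv2.inRange(hsv,(4,120,90),(18,255,255))
    k,l,st,ce=cv2.connectedComponentsWithStats(o)
    for i in range(1,k):
        if 200<st[i,4]<2500:
            m=(l==i).astype(np.uint8)
            c=cv2.findContours(m,cv2.RETR_EXTERNAL,cv2.CHAIN_APPROX_NONE)[0][0]
            h=np.zeros_like(m);cv2.drawContours(h,[c],-1,1,-1)
            w=((h>0)&(hsv[...,1]<90)&(hsv[...,2]>140)).astype(np.uint8)
            kk,ll,s2,_=cv2.connectedComponentsWithStats(w)
            if kk<2: continue
            j=1+s2[1:,4].argmax()
            ys,xs=np.nonzero(ll==j)
            P=ray(f,np.c_[xs,ys],zr)[:,:2]
            r=cv2.minAreaRect((P*1000).astype(np.float32))
            Q=cv2.minAreaRect((ray(f,c[:,0],.022)[:,:2]*1000).astype(np.float32))
            print(n,ce[i].round(1),st[i,4],"key n",len(xs),"mean",P.mean(0).round(4),"rect",np.round(r[0],1),np.round(r[1],1),round(r[2],1),"puck",np.round(Q[0],1),np.round(Q[1],1),round(Q[2],1))
f=pickle.load(open("top0.pkl","rb"));cv2.imwrite("pics/topz.png",cv2.resize(f["pixels"][150:270,210:370],None,fx=5,fy=5,interpolation=cv2.INTER_CUBIC))
E
```

```text
top [242.4 194.9] 442 key n 118 mean [0.5604 0.2553] rect [560.3 255.1] [38.1 37.9] 78.3 puck [559.4 254.4] [84.7 84.2] 77.6
top [294.5 198.6] 455 key n 105 mean [0.546 0.072] rect [546.   72.3] [61.2 20. ] 71.0 puck [545.4  72. ] [83.7 83.9] 71.0
top [340.4 225.7] 449 key n 116 mean [ 0.4496 -0.0874] rect [449.9 -87.8] [37.6 41.3] 88.7 puck [448.5 -87.6] [82.8 83.3] 89.1
scene [283.3 296.7] 610 key n 1 mean [ 0.3245 -0.2227] rect [ 324.5 -222.7] [0. 0.] 0.0 puck [ 319.8 -220. ] [89.4 75.9] 7.1
```

View pics/topz.png

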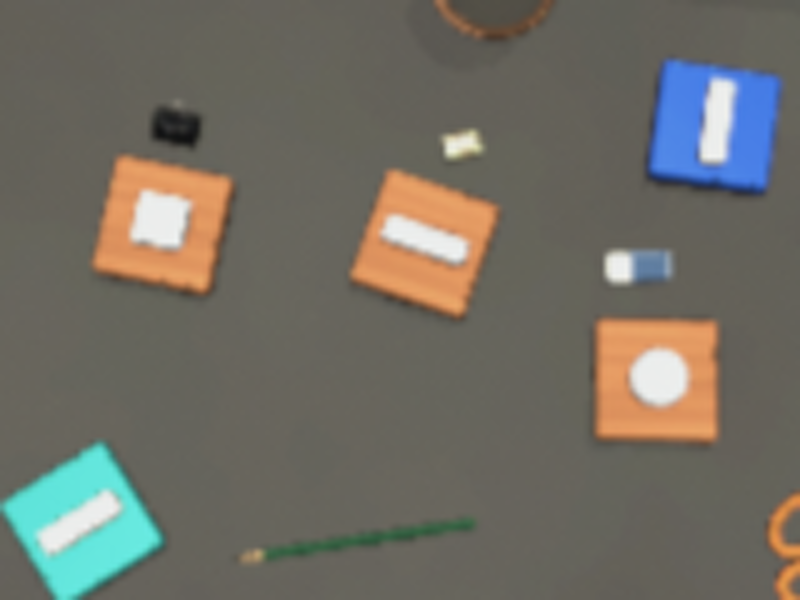

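The middle puck's key is 61x20 mm, so it is the bar, centred at (0.546, 0.072) with its long axis at 71°. Its puck measures 84x84 and is concentric with the key. The blue and turquoise decoys also have bar keys, and I won't touch them. Next I'll cross-check the heights and compute the move.

```bash
python3 - <<'E'
from h import *
from cell import state
from scipy.spatial.transform import Rotation as Ro
s=state();R=Ro.from_rotvec(s["tcp_rot"]).as_matrix();print(R.round(3))
f=pickle.load(open("top0.pkl","rb"));d=f["range_z"]
v,u=np.mgrid[:420,:560];K=np.linalg.inv(f["intrinsics"])
P=(np.stack([u,v,np.ones_like(u)],-1)@K.T*d[...,None]-f["t"])@f["R"]
p=proj(f,[.546,.072,.034])[0].round().astype(int);print(p,P[p[1],p[0]])
x,y,z=P[...,0],P[...,1],P[...,2]
m=(d>0)&(np.hypot(x-.546,y-.072)<.25);print("max z within .25:",z[m].max(),P[m][z[m].argmax()])
m=(d>0)&(np.hypot(x-.546,y-.072)<.13);print("within .13:",z[m].max())
m=(d>0)&(x>.15)&(x<.7)&(y>0.0)&(y<.62)&(z>.05)&(x>.35);
print("tall n",m.sum(), P[m][::max(1,m.sum()//12)].round(2).tolist())
print("tool delta to z .193",(R.T@(np.array([.546,.072,.110])-s["tool_pos"])*100).round(2))
g=pickle.load(open("scene0.pkl","rb"))
q=proj(g,[.546,.072,.034])[0];print("scene px",q)
q=q.astype(int);im=g["pixels"][q[1]-50:q[1]+50,q[0]-65:q[0]+65].copy();cv2.circle(im,(65,50),1,(0,0,255),-1)
cv2.imwrite("pics/scz.png",cv2.resize(im,None,fx=5,fy=5))
E
```

```text
[[-0.938  0.347 -0.001]
 [ 0.347  0.938 -0.001]
 [ 0.    -0.001 -1.   ]]
[295 198] [0.54506545 0.07050651 0.02955633]
max z within .25: 0.1033679320004546 [0.77784591 0.0398836  0.10336793]
within .13: 0.04141767332217698
tall n 0 []
tool delta to z .193 [-48.7  -36.74   8.32]
scene px [297.58627252 212.04494164]
```

View pics/scz.png

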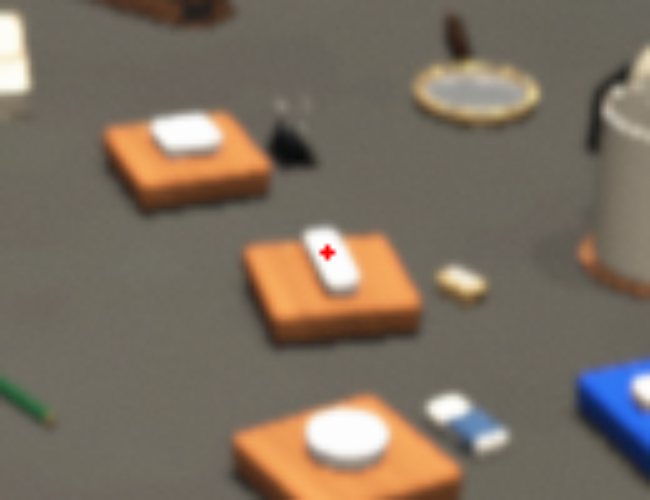

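The scene view confirms it: the projected centre (red) falls on the bar key, within about 2 px. Now I'll close the fingers and move above it.

Request:
jog_arm(deltas="-1 -0.8 0; -4 -3 0; -8 -6 0; -12 -9.1 0; -16 -12.1 0; -20 -15.1 0; -24 -18.1 0; -28 -21.1 0; -32 -24.1 0; -36 -27.2 0; -40 -30.2 0; -43.5 -32.8 0; -46.5 -35.1 0; -48 -36.2 0; -48.7 -36.7 0; -48.7 -36.7 0; -48.7 -36.7 0", grip=0, newtons=10)

```text
invalid input
```

Each row needs a fourth number, the turn.

Request:
jog_arm(deltas="-1 -0.8 0 0; -4 -3 0 0; -8 -6 0 0; -12 -9.1 0 0; -16 -12.1 0 0; -20 -15.1 0 0; -24 -18.1 0 0; -28 -21.1 0 0; -32 -24.1 0 0; -36 -27.2 0 0; -40 -30.2 0 0; -43.5 -32.8 0 0; -46.5 -35.1 0 0; -48 -36.2 0 0; -48.7 -36.7 0 0; -48.7 -36.7 0 0; -48.7 -36.7 0 0", grip=0, newtons=10)

```text
clock: 2.22
tool_pos: [0.5457, 0.0736, 0.1934]
tcp_rot: [-0.553, -3.092, -0.0]
contact_force: [-0.1, 0.2, 0.4]
finger_gap: 0.006
```

```bash
python3 - <<'E'
from h import *
from cell import state,grab_frame
from scipy.spatial.transform import Rotation as Ro
s=state();f=grab_frame("wrist");im=f["pixels"];cv2.imwrite("pics/w1.png",im)
T=np.eye(4);T[:3,:3]=Ro.from_rotvec(s["tcp_rot"]).as_matrix();T[:3,3]=s["tool_pos"]
C=T@f["hand_eye"];f["R"]=C[:3,:3].T;f["t"]=-C[:3,:3].T@C[:3,3]
pickle.dump(f,open("w1.pkl","wb"))
print(s["clock"],s["tool_pos"],C[:3,3],"proj tcp->key",proj(f,[.546,.072,.034]))
hsv=cv2.cvtColor(im,cv2.COLOR_BGR2HSV)
w=((hsv[...,1]<60)&(hsv[...,2]>170)).astype(np.uint8)
k,l,st,ce=cv2.connectedComponentsWithStats(w)
for i in range(1,k):
    if st[i,4]>300:
        ys,xs=np.nonzero(l==i);P=ray(f,np.c_[xs,ys],.034)[:,:2]*1000
        r=cv2.minAreaRect(P.astype(np.float32));print(ce[i],st[i],np.round(r[0],1),np.round(r[1],1),r[2])
E
```

```text
2.225 [0.54570818 0.07361628 0.19344283] [0.4734535  0.10129348 0.3861916 ] proj tcp->key [[274.8629223  191.81778344]]
[545.20252572  43.02198316] [ 523    0   37   79 2138] [492.4 408.1] [41.6 73.8] 66.50792694091797
[424.4748996 150.3815261] [409 133  32  35 996] [560.7 255.2] [36.7 37.1] 77.73477172851562
[121.74511931 163.29718004] [105 147  35  34 922] [450.  -87.8] [39.4 40.9] 20.182405471801758
[274.10371517 192.21826625] [251 185  48  15 646] [546.1  71.5] [58.  17.6] 69.69622039794922
[ 53.71926606 243.41651376] [ 18 232  64  24 545] [ 511.8 -227.4] [88.7 15.2] 87.4259033203125
[449.95744681 308.95035461] [429 303  44  14 423] [786.3 240.1] [59.7 20.1] 68.15013122558594
```

View pics/w1.png

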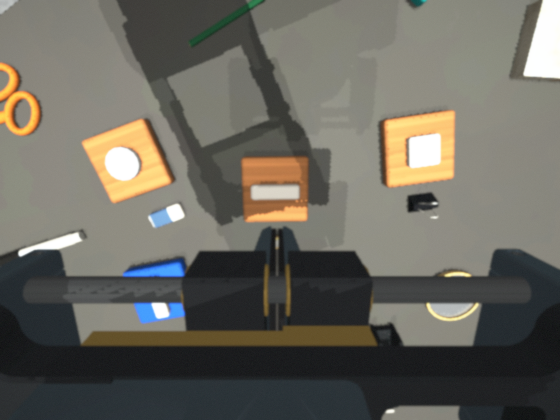

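The wrist view shows the bar key at pixel (274,192). That is (0.546, 0.0715) with size 58x18 mm, which agrees with the top view. I'll make a small correction and descend to just above the key.

Request:
jog_arm(deltas="-0.1 -0.17 1 0; -0.1 -0.17 3 0; -0.1 -0.17 6 0; -0.1 -0.17 9 0; -0.1 -0.17 11.5 0; -0.1 -0.17 13.5 0; -0.1 -0.17 14.5 0; -0.1 -0.17 15 0; -0.1 -0.17 15 0; -0.1 -0.17 15 0")

```text
clock: 3.52
tool_pos: [0.547, 0.0708, 0.044]
tcp_rot: [0.554, 3.091, 0.0]
contact_force: [0.3, -0.0, 0.4]
finger_gap: 0.007
```

Request:
jog_arm(deltas="0.1 0.07 0.3 0; 0.1 0.07 0.6 0; 0.1 0.07 0.8 0; 0.1 0.07 1.0 0; 0.1 0.07 1.15 0; 0.1 0.07 1.3 0; 0.1 0.07 1.3 0")

```text
clock: 4.4
tool_pos: [0.5459, 0.0718, 0.0303]
tcp_rot: [-0.554, -3.092, 0.0]
contact_force: [0.2, 0.3, -0.4]
finger_gap: 0.009
```

Request:
jog_arm(deltas="0 0 0.1 0; 0 0 0.2 0; 0 0 0.2 0")

```text
clock: 4.78
tool_pos: [0.5459, 0.0718, 0.0284]
tcp_rot: [-0.554, -3.092, 0.0]
contact_force: [0.1, 0.8, -0.6]
finger_gap: 0.006
```

The force isn't rising as I'd expect, so I'll look before going lower.

```bash
python3 - <<'E'
from h import *
from cell import state,grab_frame
for i in range(2):
    s=state();print(s["clock"],s["tool_pos"],s["contact_force"],s["wrist_torque"])
    f=grab_frame(("scene","wrist")[i]);im=f["pixels"]
    im=im[160:260,230:360] if i==0 else im[100:300,150:400]
    cv2.imwrite(f"pics/p2_{i}.png",cv2.resize(im,None,fx=(5,3)[i],fy=(5,3)[i],interpolation=cv2.INTER_CUBIC))
E
```

```text
4.775 [0.54590424 0.07181357 0.02835529] [ 0.08837388  0.7802035  -0.60986466] [ 0.04295435 -0.00259256  0.01104285]
4.825 [0.54592827 0.07183175 0.02838227] [-0.63265135  0.53067832 -0.04129038] [-0.00561526  0.01109538  0.00197988]
```

View pics/p2_0.png

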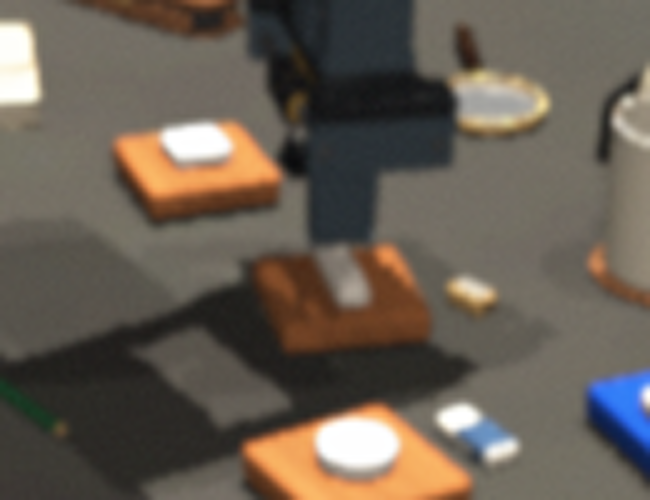

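View pics/p2_1.png

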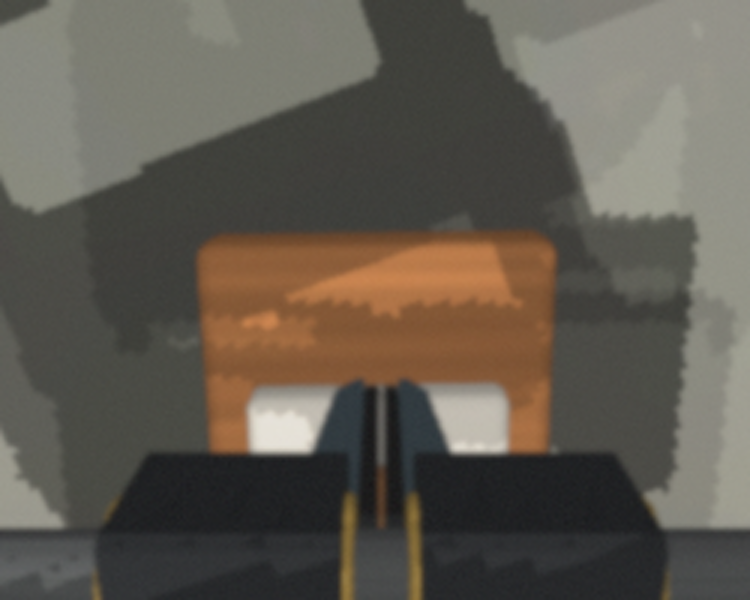

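The fingers are centred on the key, but the scene view shows their tips still above it. They end near crop (340,243), while the stated TCP would project to about (338,275). So the closed tips sit about 10 mm higher than the stated TCP. I'll keep going down slowly, watching the force.

Request:
jog_arm(deltas="0 0 0.1 0; 0 0 0.2 0; 0 0 0.3 0; 0 0 0.4 0; 0 0 0.4 0")

```text
clock: 5.5
tool_pos: [0.5459, 0.0718, 0.0243]
tcp_rot: [-0.554, -3.092, 0.0]
contact_force: [-0.3, 0.0, -0.4]
finger_gap: 0.005
```

```bash
python3 - <<'E'
from h import *
from cell import state,grab_frame
s=state()
f=grab_frame("scene");im=f["pixels"]
x=[.0,.01,.02,.03]
for z in(.022,.034,.044): print(z,(proj(f,[.5459,.0718,z])[0]-[230,160])*5)
cv2.imwrite("pics/p3.png",cv2.resize(im[160:260,230:360],None,fx=5,fy=5,interpolation=cv2.INTER_CUBIC))
E
```

```text
0.022 [337.29344695 279.50117761]
0.034 [337.97960027 260.41029893]
0.044 [338.55553095 244.38615028]
```

View pics/p3.png

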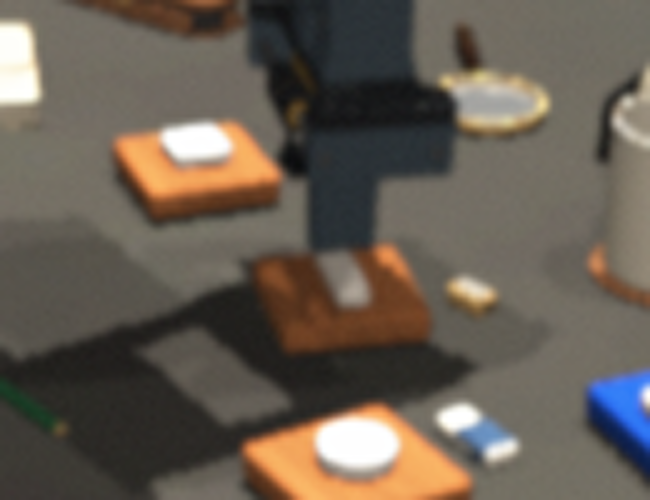

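The tip has come down, now ending near (340,249), with no contact yet. I'll continue in short steps.

Request:
jog_arm(deltas="0 0 0.1 0; 0 0 0.2 0; 0 0 0.3 0; 0 0 0.4 0; 0 0 0.4 0")

```text
clock: 6.18
tool_pos: [0.5459, 0.0718, 0.0203]
tcp_rot: [-0.554, -3.092, 0.0]
contact_force: [-0.1, 1.2, 0.1]
finger_gap: 0.006
```

Request:
jog_arm(deltas="0 0 0.1 0; 0 0 0.2 0; 0 0 0.3 0; 0 0 0.3 0")

```text
clock: 6.68
tool_pos: [0.5459, 0.0718, 0.0173]
tcp_rot: [-0.554, -3.092, 0.0]
contact_force: [0.1, -0.2, 0.3]
finger_gap: 0.006
```

Request:
jog_arm(deltas="0 0 0.1 0; 0 0 0.2 0; 0 0 0.2 0")

```text
clock: 7.05
tool_pos: [0.5459, 0.0718, 0.0153]
tcp_rot: [-0.554, -3.092, 0.0]
contact_force: [0.8, -0.3, 0.3]
finger_gap: 0.004
```

```bash
python3 - <<'E'
from h import *
from cell import state,grab_frame
F=[]
for i,n in enumerate(("scene","wrist","top","top")):
    s=state();F.append(s["contact_force"][2]);f=grab_frame(n);im=f["pixels"]
    if i==0:a=cv2.resize(im[170:240,260:330],None,fx=8,fy=8,interpolation=cv2.INTER_CUBIC)
print(s["tool_pos"],F)
cv2.imwrite("pics/p4.png",a)
E
```

```text
[0.54594112 0.07179102 0.01541054] [np.float64(0.27421873706064487), np.float64(-0.330012448846841), np.float64(-0.38533105924208766), np.float64(0.47388260840599716)]
```

View pics/p4.png

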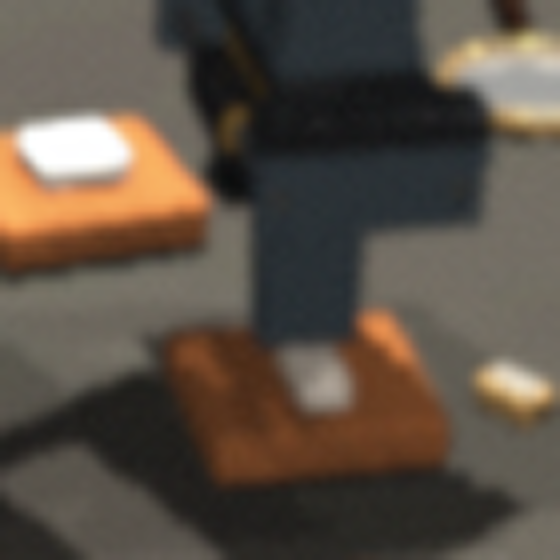

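Request:
jog_arm(deltas="0 0 0.1 0; 0 0 0.2 0; 0 0 0.2 0")

```text
clock: 7.62
tool_pos: [0.5459, 0.0718, 0.0133]
tcp_rot: [-0.554, -3.092, -0.0]
contact_force: [0.5, 0.0, 2.2]
finger_gap: 0.008
```

Request:
jog_arm(deltas="0 0 0.1 0; 0 0 0.1 0")

```text
clock: 7.88
tool_pos: [0.546, 0.0718, 0.0124]
tcp_rot: [-0.554, -3.092, 0.0]
contact_force: [0.3, -0.0, 1.2]
finger_gap: 0.002
```

```bash
python3 - <<'E'
from h import *
from cell import state
s=state();print(s["tool_pos"],s["contact_force"])
f=pickle.load(open("scene0.pkl","rb"))
for z in(.026,.03,.034,.038):
    for dx in(-.016,.016):
        p=np.array([.546,.072,z])-.0135*np.array([.347,.938,0])+dx*np.array([-.938,.347,0])
        print(z,(proj(f,p)[0]-[260,170])*8)
E
```

```text
[0.54596786 0.07180964 0.01237132] [ 0.25593014 -0.04494008  1.23969234]
0.026 [353.90828433 371.10893001]
0.026 [263.60409269 378.38400499]
0.03 [354.34757404 360.88013315]
0.03 [263.92573367 368.12205067]
0.034 [354.78802294 350.62434497]
0.034 [264.24822694 357.83290414]
0.038 [355.22963561 340.3414585 ]
0.038 [264.5715759  347.51645715]
```

Contact has begun at a reported z of about 0.014, with a force of 1–2 N. That is consistent with tips 20 mm above the stated TCP (projected edge at z≈0.037 matched the previous view). Continuing, full travel should be near 0.006.

Request:
jog_arm(deltas="0 0 0.1 0; 0 0 0.2 0; 0 0 0.3 0; 0 0 0.3 0")

```text
clock: 8.38
tool_pos: [0.546, 0.0718, 0.0094]
tcp_rot: [0.554, 3.092, -0.0]
contact_force: [-0.5, 0.2, 1.9]
finger_gap: 0.007
```

Request:
jog_arm(deltas="0 0 0.1 0; 0 0 0.2 0; 0 0 0.2 0")

```text
clock: 8.75
tool_pos: [0.546, 0.0718, 0.0074]
tcp_rot: [-0.554, -3.092, 0.0]
contact_force: [-0.2, -0.6, 2.8]
finger_gap: 0.007
```

Request:
jog_arm(deltas="0 0 0.1 0; 0 0 0.1 0")

```text
clock: 9.0
tool_pos: [0.546, 0.0718, 0.0064]
tcp_rot: [0.554, 3.092, 0.0]
contact_force: [0.7, 0.6, 3.5]
finger_gap: 0.008
```

Request:
jog_arm(deltas="0 0 0.05 0; 0 0 0.05 0")

```text
clock: 9.25
tool_pos: [0.546, 0.0718, 0.0059]
tcp_rot: [0.554, 3.092, 0.0]
contact_force: [-0.4, -0.8, 3.3]
finger_gap: 0.004
```

Request:
jog_arm(deltas="0 0 0.05 0; 0 0 0.05 0")

```text
clock: 9.5
tool_pos: [0.546, 0.0718, 0.0057]
tcp_rot: [0.554, 3.092, 0.0]
contact_force: [-0.6, -0.2, 8.0]
finger_gap: 0.007
```

The stop is reached: the force jumped to 8 N and the motion stalled at z=0.0057. I'll hold for 2.5 s and take a picture.

Request:
jog_arm(deltas="0 0 0 0; 0 0 0 0; 0 0 0 0; 0 0 0 0; 0 0 0 0; 0 0 0 0; 0 0 0 0; 0 0 0 0; 0 0 0 0; 0 0 0 0")

```text
clock: 10.75
tool_pos: [0.546, 0.0718, 0.0057]
tcp_rot: [0.554, 3.092, 0.0]
contact_force: [-2.6, -0.0, 8.3]
finger_gap: 0.004
```

```bash
python3 - <<'E'
from h import *
from cell import state,grab_frame
s=state();print(s["clock"],s["tool_pos"],s["contact_force"])
im=grab_frame("scene")["pixels"]
cv2.imwrite("pics/p5.png",cv2.resize(im[170:240,260:330],None,fx=8,fy=8,interpolation=cv2.INTER_CUBIC))
E
```

```text
10.75 [0.54600486 0.07181665 0.00567419] [-2.571138   -0.03223627  8.26928078]
```

Request:
jog_arm(deltas="0 0 0 0; 0 0 0 0; 0 0 0 0; 0 0 0 0; 0 0 0 0; 0 0 0 0; 0 0 0 0; 0 0 0 0; 0 0 0 0; 0 0 0 0")

```text
clock: 12.05
tool_pos: [0.546, 0.0718, 0.0057]
tcp_rot: [0.554, 3.092, 0.0]
contact_force: [-0.8, -0.8, 8.1]
finger_gap: 0.006
```

View pics/p5.png

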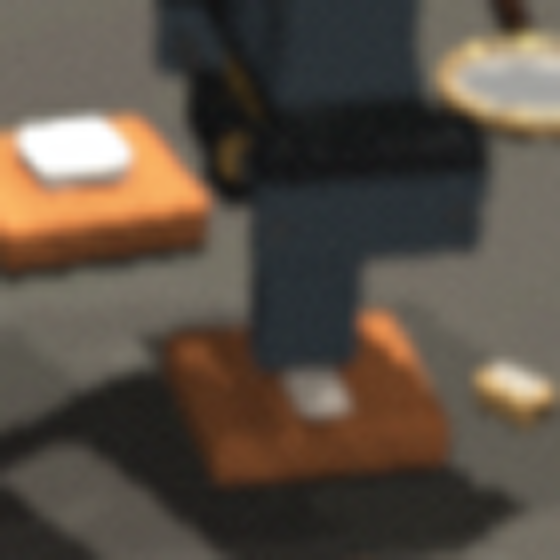

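The picture shows the tip edge at about y=370, which is z≈0.027, and the key is visibly sunk. It has been held for more than 2.5 s. Now I'll lift straight up, slowly at first.

Request:
jog_arm(deltas="0 0 -0.2 0; 0 0 -0.5 0; 0 0 -0.9 0; 0 0 -1.4 0; 0 0 -2.5 0; 0 0 -4.5 0; 0 0 -7 0; 0 0 -10 0; 0 0 -13 0; 0 0 -16 0; 0 0 -18 0; 0 0 -19 0; 0 0 -19 0; 0 0 -19 0; 0 0 -19 0")

```text
clock: 13.92
tool_pos: [0.5455, 0.0718, 0.1946]
tcp_rot: [-0.554, -3.091, 0.0]
contact_force: [-0.3, 0.3, 0.5]
finger_gap: 0.004
```

```bash
python3 - <<'E'
from h import *
from cell import state,grab_frame
from scipy.spatial.transform import Rotation as Ro
s=state();f=grab_frame("wrist");im=f["pixels"]
T=np.eye(4);T[:3,:3]=Ro.from_rotvec(s["tcp_rot"]).as_matrix();T[:3,3]=s["tool_pos"]
C=T@f["hand_eye"];f["R"]=C[:3,:3].T;f["t"]=-C[:3,:3].T@C[:3,3]
hsv=cv2.cvtColor(im,cv2.COLOR_BGR2HSV)
k,l,st,ce=cv2.connectedComponentsWithStats(((hsv[...,1]<60)&(hsv[...,2]>170)).astype(np.uint8))
for i in range(1,k):
    if st[i,4]>300:
        ys,xs=np.nonzero(l==i);r=cv2.minAreaRect((ray(f,np.c_[xs,ys],.034)[:,:2]*1000).astype(np.float32));print(np.round(r[0],1),np.round(r[1],1),round(r[2],1))
g=grab_frame("scene")["pixels"]
print(s["clock"],s["tool_pos"],s["contact_force"],state()["dq"].round(3))
cv2.imwrite("pics/p6.png",cv2.resize(g[160:260,230:360],None,fx=5,fy=5,interpolation=cv2.INTER_CUBIC))
E
```

```text
[491.7 405.8] [40.3 74.1] 69.6
[560.6 255. ] [36.8 37. ] 77.9
[450.  -87.5] [39.5 40.1] 20.2
[546.3  72. ] [58.2 16.4] 69.7
[ 511.5 -227.1] [88.3 15. ] 86.6
[786.8 239.7] [58.2 17.5] 69.7
13.925 [0.54552699 0.07179822 0.19464562] [-0.2580017   0.31780795  0.46193818] [ 0.002 -0.002 -0.004  0.001  0.    -0.001]
```

View pics/p6.png

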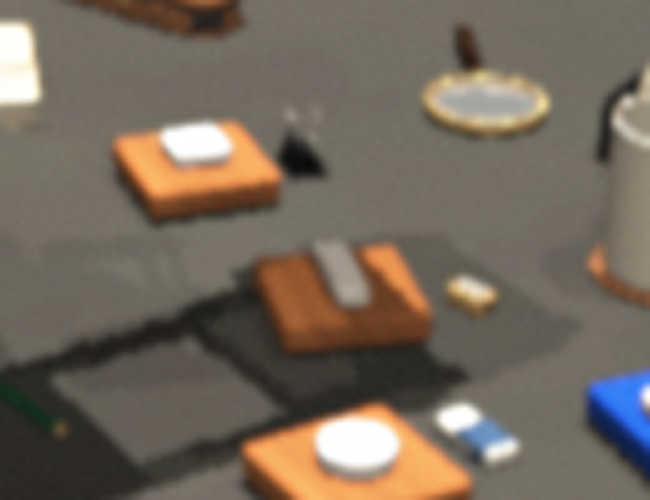

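The key is back up, with its top end at about (330,240). All three keys measure within 0.6 mm of where they were before the press. The hand is well clear and still, so I'm handing in.

```bash
python3 -c "
from cell import sign_off
print(sign_off())"
```

```text
the job is handed in; nothing more can be done
None
```

I pressed the bar switch's key fully down with the closed fingertips and held it there for about 2.5 s. I then drew the hand straight up about 19 cm, and the job was handed in at about 14 s.

- **Press:** the force rose gently from about 1 N to 3.5 N, then jumped to about 8 N as the motion stalled at the stop. The key looked fully sunk in the picture taken during the hold.
- **After release:** the key is visibly up again. All three switch keys measured within 0.6 mm of where they were before. The eraser, clip and sharpener look undisturbed in the picture. I did not re-measure the cards and marker; nothing passed near them at low height.
- **Disagreement:** the closed fingertips touched the key about 20 mm lower than the stated TCP implied (reported z about 0.014 m, expected 0.034 m). I therefore went by force and pictures rather than the reported height. The reported travel from contact to the stop, about 8 mm, matches the key's full travel.

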